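# Jar to the reader, mirror lid held at 45 degrees

## Task

First turn the lidded glaze jar on the spot, while the reader's lid is still shut, so that its label side squarely faces the eye of the grey reader block, and let go of the jar. Then lift the reader's hinged mirror lid, which has a tab in front, to 45 degrees and keep holding it there for the reading: the lid falls shut if let go, so finish with the fingers still holding it still at 45 degrees, the jar still standing and facing the eye. Leave the spatula, the cone holder and the tile stand where they are.

Things in the scene. Friction and masses are not known exactly. Their poses are not given: they have to be found in the camera images.
- jar: Loose dark jar, about 0.28 kg, upright on the surface: body 58 mm diameter, 106 mm high, then a fixed wooden lid 54 mm diameter up to 118, with a raised dark rib (7 wide, 6 high) from the middle to the rim on the label side. Paper label with dark squares, 30 wide, 70 high, flush on the body. Origin: centre of the underside; +z up; +x points out through the label, as the rib does.
- reader: Grey reader block, fixed, 130 mm deep (x) by 140 mm wide (y), 68 mm high, 76 mm with its shut lid. Origin: centre of the underside, on the work surface; +z up; its front, with the round eye, faces its own -x, towards the jar, which stands about 200 to 260 mm from the block's centre.
- reader_eye (a point): Centre of the eye, a black ring with a glass, 34 mm diameter, on the middle of the reader's front face, 38 mm above the work surface.
- lid_hinge (a point): Middle of the lid's hinge line, at the top rear edge of the reader, 73 mm above the work surface; the line runs along the reader's y axis.
- lid_tab (a point): Middle of the lid's black tab: 18 mm wide along the hinge line, 12 thick, reaching 38 mm out beyond the lid's front edge. This point is 150 mm from the hinge line, 20 mm beyond the lid's edge, mid thickness, 73 mm above the surface while shut. Its sides can be pinched from above, along the hinge line, and it then pivots between the pads as the lid rises. Its underside is free too.
- lid (a joint): Opening angle of the mirror lid in rad: 0 shut (level), growing as the tab rises up and back over the reader; 0.785 is 45 degrees, stop at 1.45. Plate 126 by 140 by 6 mm, about 0.22 kg, mirror on its underside. The hinge is free: the lid falls shut when let go (about 1 N at the tab carries it).
- spatula: Steel spatula with a wooden handle, 190 mm long, lying on the surface; bystander. Its length runs along its own x, handle to -x.
- cone_holder: Small terracotta block 50 by 90 by 22 mm with three little pale cones on it, 71 mm high in all; bystander. Origin: centre of the underside.
- tile_stand: Clear acrylic tile stand, base 90 by 100 mm, leaning back plate, 100 mm high; bystander. Origin: centre of the underside.

How it is judged:
By the outcome, as a careful person would: the job done as asked, in the order asked, and still so for the second after the job is handed in, while the arm keeps its last pose, push and grip.
It also fails if it takes over 58 s, if anything falls off the work surface, if the arm or the gripper's body presses on something with over 40 N, if the wrist force passes 120 N, or if a joint passes its speed limit or range.

## Robot

A 6-joint arm with a two-finger parallel gripper is mounted at the origin on the work surface. World frame = base frame: x ahead of the robot, y to its left, z up, the work surface at z = 0. Lengths are in mm, angles in rad, forces in N, time in s.
With the tool pointing down it reaches from about 350 to 875 mm from the base axis. Payload 4.2 kg.
Tool frame: the origin (TCP) lies on the mounting face of the last link; the fingertips stand 173 mm ahead of it and the grasp point (between the pads) lies 155 mm ahead of it; z points along the fingers, y is the direction in which the jaws open and shut (so a half turn about z gives the same grasp; the last joint's range is limited). The gripper opens to 85 mm and grips with 20 to 120 N. Pads are 22 mm wide; open, the fingers measure 114 mm over their backs; the gripper's body (76 mm by 85 mm) begins 54 mm behind the grasp point. The pads swing forward as they close: fully open they stand 13 mm farther back than shut.
Start: joints at [1.369, 0.385, 0.008, 0, -1.194, -0.259], TCP at [277.882, 559.805, 404.712] pointing down, gripper open.
Joint ranges: [-3.14, 3.14], [-1.21, 2.06], [-1.07, 1.41], [-3.16, 2.05], [-2.99, -0.16], [-3.1, 3.1]. Speed limits (rad/s): [2.79, 2.79, 3.14, 3.14, 3.14, 3.14].

## Interface

Orientations are given as a unit quaternion [x, y, z, w].
In Python, from bench import arm gives the robot as it stands. The module is installed in compiled form; this text tells all that it offers.
- The arm moves only by the tool play_rows, never from a script. Its argument "moves" is a list of rows, each a list of 3 entries, a list of its own where there are three numbers: the shift along the world's x, y, z in units of 30 cm (1.0 is 30 cm), then the turn about the world's z in units of 30 degrees (1.0 is 30 degrees), then the gripper's target within -1 to 1 (shut at 1, half-way at 0, fully open at -1). In form: [[[x, y, z], turn, jaw], ...]. A call has 1 to 12 rows; each row is the pose to reach, as a shift and turn from the pose measured when the call began; what a row does not reach only later rows make up. A row lasts 1/8 s, in which the tool goes at most 62.5 mm and 10.7 degrees, less where a joint would pass 70% of its speed; a pose out of reach is approached as far as the arm can. A call with a number of a shift or a turn outside -1 to 1 is refused whole. A call with a gripper value outside its range is refused whole. The fingers move at their own pace and stop on an object; the grip force is fixed at half the most. Time passes only in rows, so rows that repeat a pose let the fingers close. It gives the time, the measured TCP pose, the force and the opening at its end, in the units of the state.
- arm.read_state(): the state, without advancing time (a new reading comes with each control period).
- arm.get_image(name): name is "scene" or "top" or "wrist"; returns a dict with "pixels" (480x640x3 uint8, red, green, blue), "vfov" (degrees; the focal length in pixels is half the picture's height over the tangent of half this angle, whatever the lens; pixels are square), "cx", "cy" (the principal point, pixels), "xyz" and "rotation" of the camera in the world. Camera axes: x right, y up, looking along -z (the intrinsics and any distortion apply to the point x, -y, -z); pixel columns grow to the right and rows downward; lengths in mm; the calibration is good to about 2 mm. A picture is of the moment at which its call begins. There is no depth.
- arm.job_done(): hands the job in, once; it reports no verdict.
Trained networks look in a picture, given as the dict that the camera call returned (one of the last four; its "shot" number tells which), for a name from the list of things; names that differ only in an ending like _2 or _b are one class to them, and where a whole thing is asked for, a point or a joint stands for the part that bears it (a point fixed in the world has none). Each returns a list of dicts, best first, with "conf" (0 to 1); they miss things now and then, are a little off and sometimes report something else, mostly with a low value. They report only what shows in the picture. A call takes as long as a camera call.
- arm.look_for(name, picture): "centre" ([x, y, z] in mm, in world coordinates, good to about 4 mm: the middle of the surface that is visible of it).
The state is a dict: "clock": time; "joints": joint angles; "joint_vel": joint speeds; "joint_efforts": joint torques, N m; "position": TCP position; "ee_rot": TCP orientation; "contact_force": force on the tool from outside, world axes, zero at the start; "wrist_torque": the same for the moment, N m; "gripper_width": finger opening in mm.
Only numpy, scipy, OpenCV 4.12 (cv2) and the standard library are available. Lean on these libraries where they do the work, as an engineer would, in place of code of your own. Each camera call takes 0.05 s, during which the arm holds its last target.

## Working session

There is one attempt and no reset: what is moved stays moved. The work goes in short steps, Python scripts to look and compute and a tool call to move; the robot and the scene stay as the last step left them, time stands still between calls to the robot, and variables do not carry over. Pictures are saved under pics/ and viewed, and the job is handed in when it is done.

Besides the shell and the picture viewer there is one more tool, called after "Call:" as name(argument=value, ...), one argument or row to a line, values as JSON. play_rows: Moves the arm, as the interface text tells. Shifts and turns lie within -1 to 1; 1 stands for 30 cm of shift or 30 degrees of turn. Its arguments: {"type":"object","properties":{"moves":{"type":"array"}},"required":["moves"]}

```bash
mkdir -p pics
cat > h.py <<'E'
import numpy as np, cv2
from bench import arm
def snap(n,f):
    p=arm.get_image(n); cv2.imwrite('pics/'+f,p['pixels'][:,:,::-1]); return p
def ray(p,u,v):
    f=240/np.tan(np.radians(p['vfov'])/2)
    d=np.array([(u-p['cx'])/f,-(v-p['cy'])/f,-1]); R=np.array(p['rotation'])
    return np.array(p['xyz']),R@d
def atz(p,u,v,z):
    o,d=ray(p,u,v); return o+d*(z-o[2])/d[2]
def proj(p,X):
    f=240/np.tan(np.radians(p['vfov'])/2)
    c=np.array(p['rotation']).T@(np.array(X)-np.array(p['xyz']))
    return p['cx']+f*c[0]/-c[2], p['cy']-f*c[1]/-c[2]
def tri(a,b):
    (o1,d1),(o2,d2)=a,b
    d1=d1/np.linalg.norm(d1);d2=d2/np.linalg.norm(d2)
    A=np.stack([d1,-d2],1); t=np.linalg.lstsq(A,o2-o1,rcond=None)[0]
    x1=o1+t[0]*d1;x2=o2+t[1]*d2
    return (x1+x2)/2,np.linalg.norm(x1-x2)
E
python3 - <<'E'
from h import *
print(arm.read_state())
for n in ['scene','top','wrist']:
    p=snap(n,n+'0.png'); print(n,{k:v for k,v in p.items() if k!='pixels'})
    for t in ['jar','reader','reader_eye','lid_hinge','lid_tab','spatula','cone_holder','tile_stand']:
        try: print(t,arm.look_for(t,p)[:2])
        except Exception as e: print(t,e)
E
```

```text
{'clock': 0.0, 'joints': array([ 1.36862322e+00,  3.85560234e-01,  6.62795962e-03, -4.95600099e-04,
       -1.19399653e+00, -2.58590173e-01]), 'joint_vel': array([-0.00369977, -0.00145539,  0.00067501,  0.0011144 ,  0.00034427,
       -0.00176817]), 'joint_efforts': array([ 8.98837834e-05, -3.92293131e+01,  1.88407570e+01,  4.18629974e+00,
       -4.60485695e-03, -1.95956915e-06]), 'position': array([277.77752434, 559.6511673 , 403.62028903]), 'ee_rot': array([ 9.73557859e-01, -2.28437970e-01, -2.00154075e-04,  1.07231115e-03]), 'contact_force': array([0.28326209, 0.99296056, 0.50258746]), 'wrist_torque': array([ 0.0456995 , -0.01120949,  0.01535661]), 'gripper_width': 85.57419668341875}
scene {'vfov': 45.58880969366971, 'cx': 317.53506935012234, 'cy': 244.50142396633862, 'xyz': array([1664.73106613, -463.18267495,  932.38192068]), 'rotation': array([0.38170475, 0.2590065 , 0.47661083, 0.74837106]), 'shot': 1}
jar []
reader [{'centre': [605.3, 191.9, 72.9], 'conf': 0.91}, {'centre': [570.3, 198.6, 76.4], 'conf': 0.45}]
reader_eye [{'centre': [602.6, 189.2, 73.9], 'conf': 0.73}]
lid_h
[... 649 characters left out ...]
.9, 74.5], 'conf': 0.95}]
reader_eye [{'centre': [565.9, 203.2, 80.3], 'conf': 0.82}]
lid_hinge [{'centre': [569.1, 201.7, 73.7], 'conf': 0.77}]
lid_tab [{'centre': [564.7, 200.6, 77.1], 'conf': 0.93}]
spatula [{'centre': [392.7, -361.7, 5.7], 'conf': 0.85}]
cone_holder [{'centre': [439.9, 403.8, 15.0], 'conf': 0.69}]
tile_stand [{'centre': [585.2, -397.4, 6.4], 'conf': 0.69}]
wrist {'vfov': 58.393831301053, 'cx': 316.24261559461746, 'cy': 235.22986081689737, 'xyz': array([340.52014091, 528.57883411, 373.83853541]), 'rotation': array([ 0.07447103, -0.12082755,  0.84133023, -0.52155365]), 'shot': 3}
jar []
reader []
reader_eye []
lid_hinge []
lid_tab []
spatula []
cone_holder []
tile_stand []
```

```bash
sed -i "s/np.array(p\['rotation'\])/Rot.from_quat(p['rotation']).as_matrix()/; 1a from scipy.spatial.transform import Rotation as Rot" h.py; cat h.py | head -14
```

```text
import numpy as np, cv2
from scipy.spatial.transform import Rotation as Rot
from bench import arm
def snap(n,f):
    p=arm.get_image(n); cv2.imwrite('pics/'+f,p['pixels'][:,:,::-1]); return p
def ray(p,u,v):
    f=240/np.tan(np.radians(p['vfov'])/2)
    d=np.array([(u-p['cx'])/f,-(v-p['cy'])/f,-1]); R=Rot.from_quat(p['rotation']).as_matrix()
    return np.array(p['xyz']),R@d
def atz(p,u,v,z):
    o,d=ray(p,u,v); return o+d*(z-o[2])/d[2]
def proj(p,X):
    f=240/np.tan(np.radians(p['vfov'])/2)
    c=Rot.from_quat(p['rotation']).as_matrix().T@(np.array(X)-np.array(p['xyz']))
```

View pics/scene0.png

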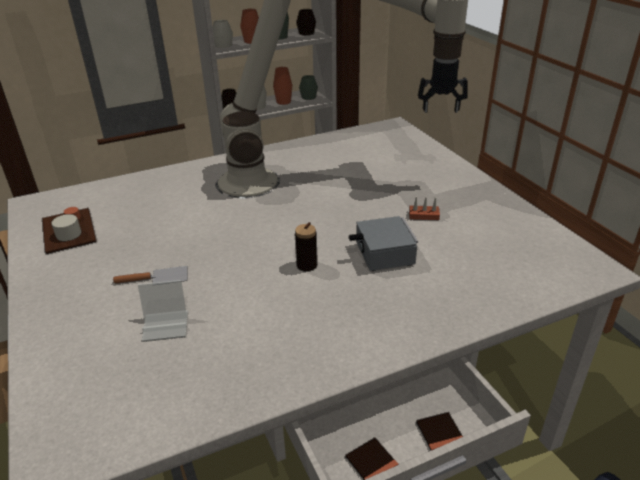

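View pics/top0.png

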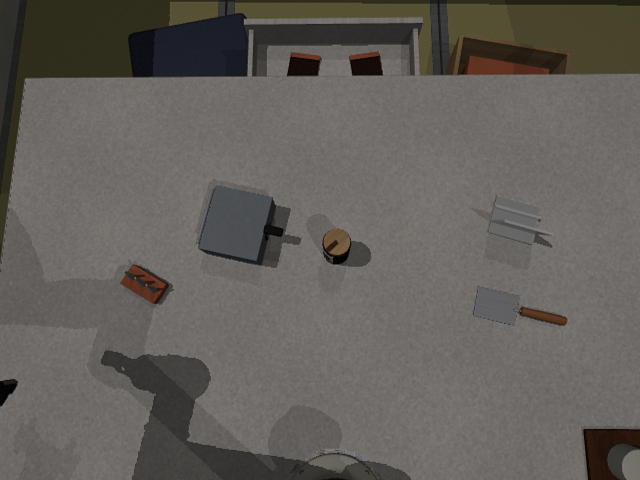

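View pics/wrist0.png

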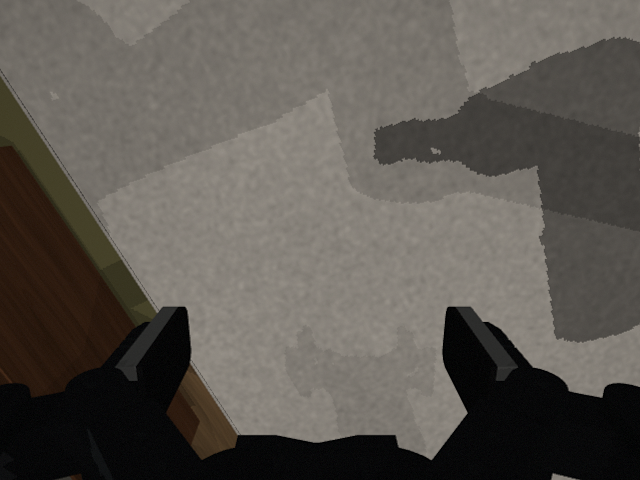

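Run:
```python
from h import *
p=arm.get_image('top')
im=p['pixels'][160:300,180:380,::-1]
cv2.imwrite('pics/topz.png',cv2.resize(im,None,fx=4,fy=4,interpolation=cv2.INTER_CUBIC))
p=arm.get_image('scene')
im=p['pixels'][190:290,270:440,::-1]
cv2.imwrite('pics/scz.png',cv2.resize(im,None,fx=4,fy=4,interpolation=cv2.INTER_CUBIC))
```

```text
(no output)
```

View pics/topz.png

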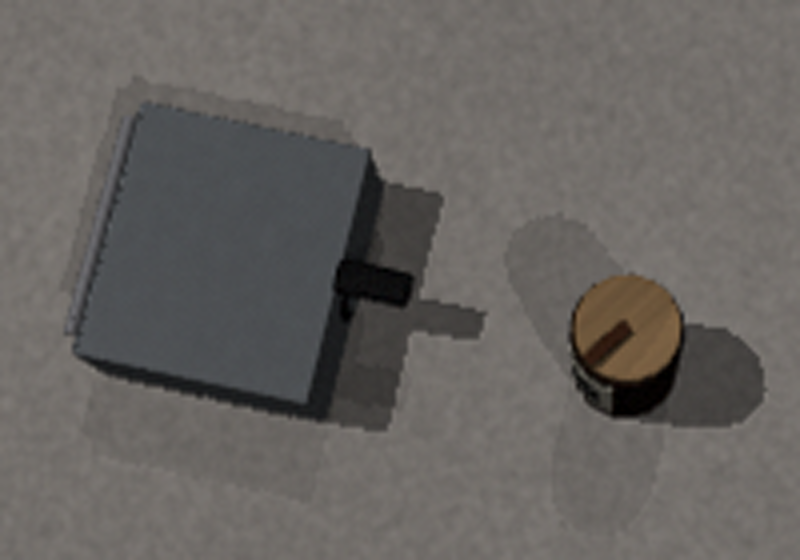

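View pics/scz.png

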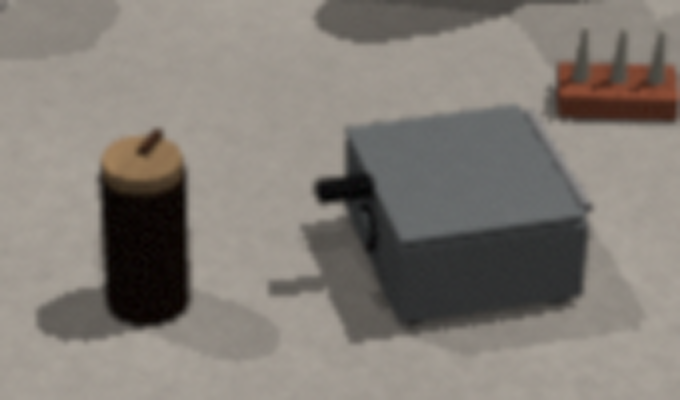

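Run:
```python
from h import *
p=arm.get_image('top')
g=lambda u,v,z: atz(p,180+u/4-.4,160+v/4-.4,z)[:2]
C=[g(*c,76) for c in [(140,103),(372,150),(308,405),(75,353)]]
print(np.round(C,1)); C=np.array(C)
print('cent',C.mean(0)); d=[C[1]-C[0],C[2]-C[3],C[2]-C[1],C[3]-C[0]]
for x in d: print(np.linalg.norm(x),np.degrees(np.arctan2(x[1],x[0])))
print('tab',g(375,280,79),g(410,287,79))
print('jar',g(627,329,118), 'r',g(571,329,118),g(683,329,118))
a,b=g(627,325,124),g(588,360,124);print('rib',a,b,np.degrees(np.arctan2(*(b-a)[::-1])))
```

```text
[[646.3 252.5]
 [620.1 128.8]
 [484.5 158.6]
 [511.7 280. ]]
cent [565.64964559 204.96980366]
126.43284749669463 -101.93773706269096
124.39364088116174 -102.61319820050224
138.81701448965552 167.59575246181382
137.34903300591984 168.44504478724954
tab [549.42288201 125.27642473] [545.69597742 107.07902834]
jar [515.86297261  -4.35165502] r [515.88632598  23.18608051] [515.83964302 -31.86135435]
rib [516.68018555  -4.27297019] [499.32327263  14.76858751] 132.35004796645376
```

Run:
```python
from h import *
p=arm.get_image('wrist');s=arm.read_state()
T=Rot.from_quat(s['ee_rot']).as_matrix()
R=Rot.from_quat(p['rotation']).as_matrix()
print(T.round(3)); print('cam in tool',T.T@(np.array(p['xyz'])-s['position'])); print((T.T@R).round(3))
```

```text
[[ 0.896 -0.445 -0.   ]
 [-0.445 -0.896  0.   ]
 [-0.    -0.    -1.   ]]
cam in tool [69.99817147  0.11947044 30.87563322]
[[-0.     0.96   0.281]
 [ 1.     0.     0.001]
 [ 0.001  0.281 -0.96 ]]
```

Call:
play_rows(
  moves=[
    [[0.4,-0.95,0],-0.667,-1],
    [[0.4,-0.95,0],-0.667,-1],
    [[0.4,-0.95,0],-0.667,-1],
    [[0.4,-0.95,0],-0.667,-1],
    [[0.4,-0.95,0],-0.667,-1],
    [[0.4,-0.95,0],-0.667,-1],
  ],
)

```text
clock: 2.3
position: [398.6, 271.6, 405.1]
ee_rot: [0.918, -0.396, 0.0, -0.0]
contact_force: [0.9, 0.2, 0.0]
gripper_width: 85.4
```

Call:
play_rows(
  moves=[
    [[0.39,-0.92,0],0,-1],
    [[0.39,-0.92,0],0,-1],
    [[0.39,-0.92,0],0,-1],
    [[0.39,-0.92,0],0,-1],
    [[0.39,-0.92,0],0,-1],
    [[0.39,-0.92,0],0,-1],
    [[0.39,-0.92,0],0,-1],
  ],
)

```text
clock: 3.18
position: [515.8, -3.9, 405.0]
ee_rot: [0.918, -0.396, -0.0, -0.0]
contact_force: [0.6, -0.1, 0.9]
gripper_width: 85.7
```

Run:
```python
from h import *
p=snap('wrist','w1.png'); s=arm.read_state(); print(s['position'],s['ee_rot'],p['xyz'])
for t in ['jar','reader','lid_tab']: print(t,arm.look_for(t,p)[:2])
```

```text
[515.57728165  -3.46099666 405.06903088] [ 9.18344553e-01 -3.95781825e-01 -9.40925707e-06 -1.71126080e-04] [563.43453807 -55.30881191 374.03899189]
jar [{'centre': [527.2, -16.9, 122.1], 'conf': 0.67}, {'centre': [594.7, 187.8, 78.3], 'conf': 0.19}]
reader [{'centre': [591.3, 169.2, 76.9], 'conf': 0.83}]
lid_tab [{'centre': [595.9, 186.5, 75.4], 'conf': 0.57}]
```

View pics/w1.png

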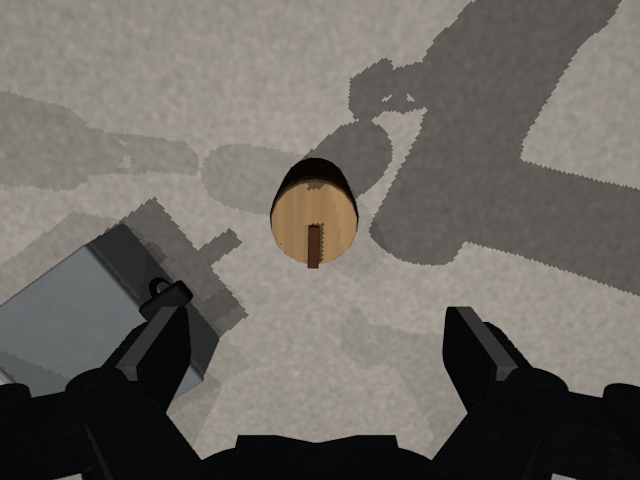

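```bash
cat >> h.py <<'E'
def woodfit(p,z=118):
    im=p['pixels'].astype(int); R,G,B=im[...,0],im[...,1],im[...,2]
    m=((R-B>40)&(R>110)).astype(np.uint8)
    n,l,st,c=cv2.connectedComponentsWithStats(m); k=1+np.argmax(st[1:,4])
    cs,_=cv2.findContours((l==k).astype(np.uint8),cv2.RETR_EXTERNAL,cv2.CHAIN_APPROX_NONE)
    h=cv2.convexHull(max(cs,key=cv2.contourArea))[:,0]
    P=np.array([atz(p,u,v,z)[:2] for u,v in h])
    A=np.c_[2*P,np.ones(len(P))]; x=np.linalg.lstsq(A,(P**2).sum(1),rcond=None)[0]
    r=np.sqrt(x[2]+x[0]**2+x[1]**2)
    # rib: dark pixels inside hull region
    return x[:2],r,h
E
python3 - <<'E'
from h import *
p=arm.get_image('wrist')
c,r,h=woodfit(p); print('lid',c,r, 'px',proj(p,[*c,118]))
pt=snap('top','top1.png')
im=p['pixels'][150:450,:380,::-1]
cv2.imwrite('pics/w1z.png',cv2.resize(im,None,fx=2,fy=2,interpolation=cv2.INTER_CUBIC))
E
```

```text
lid [518.06961651  -4.69830594] 26.15732769437379 px (np.float64(314.42842448750366), np.float64(222.82949773334195))
```

View pics/w1z.png

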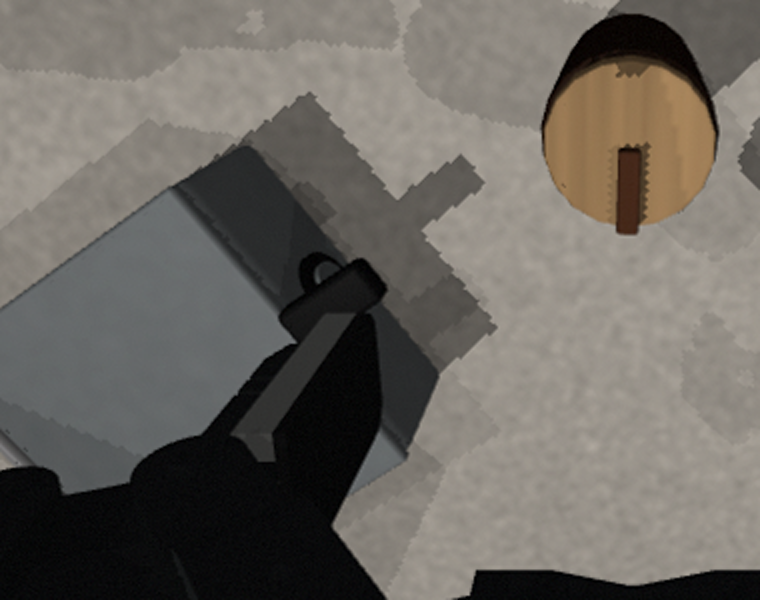

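Run:
```python
from h import *
p=arm.get_image('wrist');pt=arm.get_image('top')
a=atz(p,314.8,225,124)[:2];b=atz(p,313.2,262,124)[:2];print(a,b,np.degrees(np.arctan2(*(b-a)[::-1])),np.linalg.norm(a-b))
print(tri(ray(p,314.4,222.8),ray(pt,180+627/4-.4,160+329/4-.4)))
# lid front right corner (zoom 175,187)/2 ; top zoom (372,150)
print('lid corner',tri(ray(p,88,150+93),ray(pt,180+372/4-.4,160+150/4-.4)))
# tab front-end corners top: wrist zoom (372,262),(385,290)?; 
print('tab end', tri(ray(p,378/2,150+275/2),ray(pt,180+411/4-.4,160+286/4-.4)))
```

```text
[518.05632111  -5.29140025] [502.51149587  12.62371033] 130.94796423677568 23.71903832093813
(array([517.0477123 ,  -4.17988013, 112.67783751]), np.float64(0.5697851154646063))
lid corner (array([620.67718826, 129.06052456,  73.64726277]), np.float64(0.26599066719622483))
tab end (array([545.84833534, 106.16746753,  74.67470226]), np.float64(3.0801538980319725))
```

Call:
play_rows(
  moves=[
    [[0.005,-0.003,-0.15],0,-1],
    [[0.005,-0.003,-0.28],0,-1],
    [[0.005,-0.003,-0.28],0,-1],
    [[0.005,-0.003,-0.28],0,-1],
  ],
)

```text
clock: 4.08
position: [517.7, -4.4, 322.8]
ee_rot: [0.919, -0.395, 0.001, -0.001]
contact_force: [-0.0, 0.0, 0.0]
gripper_width: 85.1
```

Run:
```python
from h import *
p=snap('wrist','w2.png'); s=arm.read_state(); print(s['position'],s['ee_rot'])
print(woodfit(p)[:2])
pm=[proj(p,[*(s['position'][:2]),118])];print(pm)
```

```text
[517.74602947  -4.38960279 323.24060766] [ 0.91849416 -0.39542884  0.00177281 -0.00117043]
(array([515.97979878,  -3.38427117]), np.float64(24.31548093525519))
[(np.float64(316.3342844658733), np.float64(278.29189627987193))]
```

View pics/w2.png

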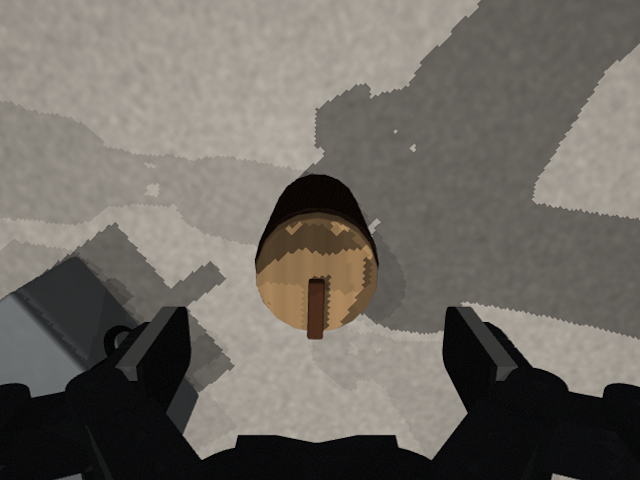

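Call:
play_rows(
  moves=[
    [[0,0,-0.12],0,-1],
    [[0,0,-0.22],0,-1],
    [[0,0,-0.285],0,-1],
    [[0,0,-0.285],0,-1],
    [[0,0,-0.285],0,-0.2],
    [[0,0,-0.285],0,0],
    [[0,0,-0.285],0,0.3],
    [[0,0,-0.285],0,0.6],
    [[0,0,-0.285],0,0.6],
    [[0,0,-0.285],0,0.6],
  ],
)

```text
clock: 5.38
position: [518.3, -4.4, 239.8]
ee_rot: [0.919, -0.395, 0.003, -0.002]
contact_force: [-1.1, -0.9, 5.6]
gripper_width: 56.9
```

Run:
```python
from h import *
p=snap('wrist','w3.png'); s=arm.read_state(); print(s)
```

```text
{'clock': 5.425, 'joints': array([ 0.30527844,  0.3917064 , -0.46515806,  0.00167237, -0.70654671,
        0.4516514 ]), 'joint_vel': array([ 1.88212317e-03,  1.41880762e-03,  4.66405434e-04, -8.22662504e-04,
       -1.81227422e-05, -9.76720151e-04]), 'joint_efforts': array([ 2.95317359e-01, -3.13164175e+01,  1.26473880e+01,  2.58374937e+00,
        3.89784928e-01, -2.16074615e-03]), 'position': array([518.25486034,  -4.37078579, 239.79881483]), 'ee_rot': array([ 0.9185833 , -0.39520981,  0.00315127, -0.00200045]), 'contact_force': array([-1.33975914, -1.04497399,  5.22954847]), 'wrist_torque': array([-0.05893438,  0.42945027, -0.00613051]), 'gripper_width': 56.410947219846356}
```

View pics/w3.png

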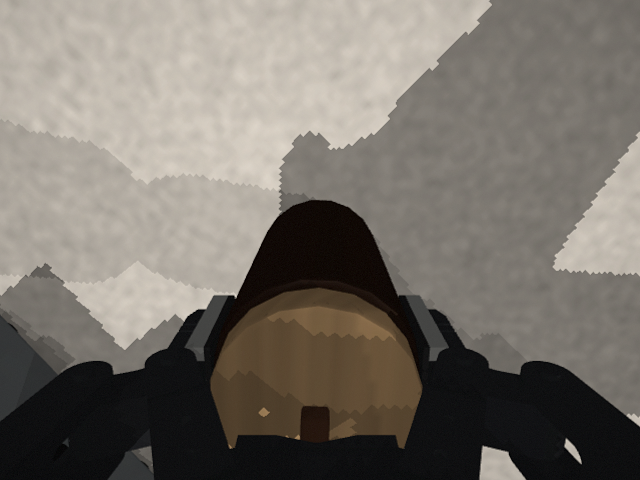

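Call:
play_rows(
  moves=[
    [[0,0,0],-0.15,0.6],
    [[0,0,0],-0.3,0.6],
    [[0,0,0],-0.45,0.6],
    [[0,0,0],-0.6,0.6],
    [[0,0,0],-0.75,0.6],
    [[0,0,0],-0.91,0.6],
    [[0,0,0],-0.91,0.6],
    [[0,0,0],-0.91,0.6],
  ],
)

```text
clock: 6.42
position: [518.2, -4.4, 239.9]
ee_rot: [0.8, -0.6, 0.004, -0.001]
contact_force: [-0.2, -0.5, -3.9]
gripper_width: 57.2
```

Call:
play_rows(
  moves=[
    [[0,0,0],-0.15,0.6],
    [[0,0,0],-0.3,0.6],
    [[0,0,0],-0.45,0.6],
    [[0,0,0],-0.6,0.6],
    [[0,0,0],-0.75,0.6],
    [[0,0,0],-0.91,0.6],
    [[0,0,0],-0.91,0.6],
    [[0,0,0],-0.91,0.6],
  ],
)

```text
clock: 7.42
position: [518.1, -4.4, 240.0]
ee_rot: [-0.636, 0.772, -0.004, 0.0]
contact_force: [0.9, 1.3, -3.7]
gripper_width: 56.5
```

Call:
play_rows(
  moves=[
    [[0,0,0],0,0],
    [[0,0,0],0,-0.5],
    [[0,0,0],0,-1],
    [[0,0,0],0,-1],
    [[0,0,0],0,-1],
    [[0,0,0.05],0,-1],
    [[0,0,0.15],0,-1],
    [[0,0,0.35],0,-1],
    [[0,0,0.55],0,-1],
    [[0,0,0.55],0,-1],
    [[0,0,0.55],0,-1],
  ],
)

```text
clock: 8.8
position: [517.6, -4.5, 405.6]
ee_rot: [-0.636, 0.772, -0.004, 0.001]
contact_force: [-0.1, 1.2, 0.1]
gripper_width: 85.3
```

Run:
```python
from h import *
p=snap('wrist','w4.png'); s=arm.read_state(); print(s['position'],s['ee_rot'],woodfit(p)[:2])
p=snap('top','top4.png')
im=p['pixels'][160:300,180:380,::-1]
cv2.imwrite('pics/topz4.png',cv2.resize(im,None,fx=4,fy=4,interpolation=cv2.INTER_CUBIC))
p=snap('scene','sc4.png')
im=p['pixels'][190:290,270:440,::-1]
cv2.imwrite('pics/scz4.png',cv2.resize(im,None,fx=4,fy=4,interpolation=cv2.INTER_CUBIC))
```

```text
[517.56862055  -4.49502832 404.53592542] [-6.35900766e-01  7.71763869e-01 -3.27815593e-03 -1.69027932e-05] (array([516.48376663,  -5.18258079]), np.float64(26.147716868360288))
```

View pics/w4.png

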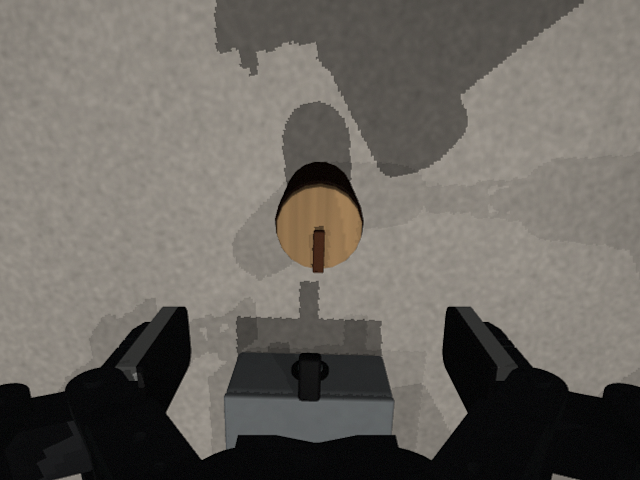

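View pics/topz4.png

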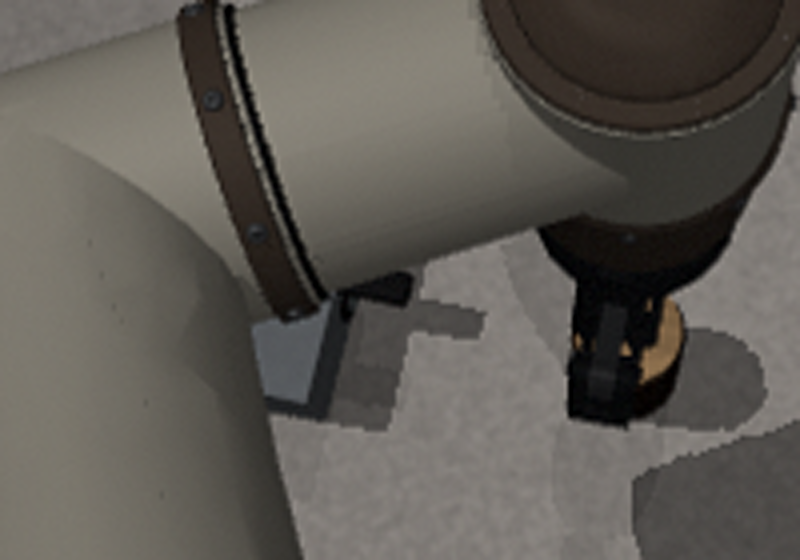

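View pics/scz4.png

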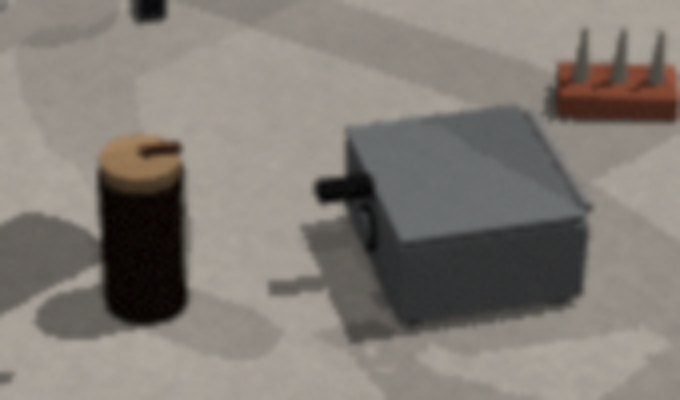

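Run:
```python
from h import *
p=arm.get_image('wrist')
im=p['pixels'][170:460,210:410,::-1]
cv2.imwrite('pics/w4z.png',cv2.resize(im,None,fx=3,fy=2,interpolation=cv2.INTER_CUBIC))
i=p['pixels'].astype(int)
for r in range(232,274,4):
    row=i[r,296:342]; w=np.where((row[:,0]<110))[0]; print(r,296+w.min(),296+w.max()) if len(w) else 0
# lid front edge corners
def ang(a,b): return np.degrees(np.arctan2(*(b-a)[::-1]))
j=np.array([517,-4.6])
print('eye',atz(p,310,368,38))
print('tabend top',atz(p,310.5,357,79))
L,Rr=atz(p,226,398,76)[:2],atz(p,392,398,76)[:2];print(L,Rr,ang(L,Rr))
```

```text
232 312 323
236 311 323
240 312 323
244 312 323
248 312 323
252 311 323
256 312 322
260 312 322
264 311 322
268 311 322
272 311 322
eye [551.66151985 140.03539332  38.        ]
tabend top [543.43979138 104.35868518  79.        ]
[618.2839817  130.08073269] [486.53249128 155.42571286] 169.11105300007895
```

View pics/w4z.png

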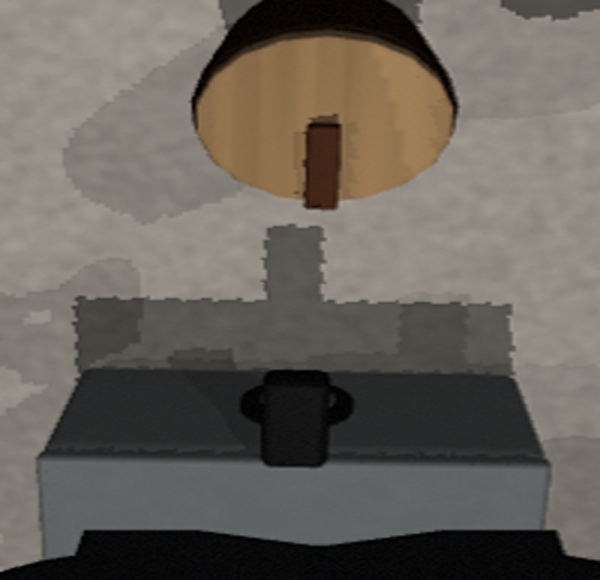

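Run:
```python
from h import *
p=arm.get_image('wrist')
def ang(a,b): return np.degrees(np.arctan2(*(b-a)[::-1]))
a,b=atz(p,318,232,124)[:2],atz(p,317.1,270,124)[:2];print('rib',a,b,ang(a,b))
L,R=atz(p,223.3,399,76)[:2],atz(p,393,401.3,76)[:2]; print(L,R,ang(R,L)-270+360,np.linalg.norm(L-R),(L+R)/2)
# front face bottom/top? eye ellipse centre
e=atz(p,(240+353)/6+210,170+405/2,38)[:2]
jc=np.array([516.5,-5.2]); print('eye',e,'dir',ang(jc,e), 'mid-edge dir',ang(jc,(L+R)/2))
s=np.array(proj(p,[*jc,118]));print(s)
print('tab',atz(p,210+295/3,170+372/2,79),atz(p,210+295/3,170+463/2,79))
```

```text
rib [516.33458445  -5.76173789] [521.51835898  18.07250868] 77.72967925681948
[620.77316554 130.55380983] [486.31507963 158.6252934 ] 78.2074615724921 137.35714417656706 [553.54412259 144.58955162]
eye [553.70217093 144.30883609] dir 76.02690733739638 mid-edge dir 76.10902699168214
[317.903912   230.29364169]
tab [545.0403291  103.15111188  79.        ] [553.14719821 143.65030794  79.        ]
```

Call:
play_rows(
  moves=[
    [[0.05,0.2,0],-0.02,-1],
    [[0.102,0.414,-0.1],-0.025,-1],
    [[0.102,0.414,-0.2],-0.025,-1],
    [[0.102,0.414,-0.35],-0.025,-1],
    [[0.102,0.414,-0.35],-0.025,-1],
    [[0.102,0.414,-0.35],-0.025,-1],
  ],
)

```text
clock: 9.8
position: [549.4, 119.9, 300.0]
ee_rot: [-0.631, 0.776, -0.004, -0.0]
contact_force: [0.3, -0.2, 0.4]
gripper_width: 85.6
```

Run:
```python
from h import *
p=snap('wrist','w5.png'); s=arm.read_state(); print(s['position'],s['ee_rot'])
print(proj(p,[*(s['position'][:2]),79]))
```

```text
[549.46566643 119.91822804 300.6796394 ] [-6.31020421e-01  7.75756166e-01 -3.87809181e-03  7.47751818e-04]
(np.float64(316.02524367779694), np.float64(268.6784495309406))
```

View pics/w5.png

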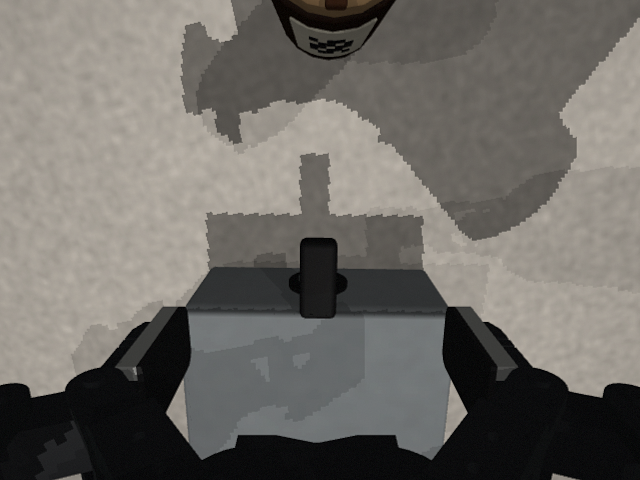

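Call:
play_rows(
  moves=[
    [[-0.005,0,-0.1],0,-1],
    [[-0.005,0,-0.18],0,-0.4],
    [[-0.005,0,-0.225],0,0],
    [[-0.005,0,-0.225],0,0.3],
    [[-0.005,0,-0.225],0,0.5],
    [[-0.005,0,-0.225],0,0.7],
    [[-0.005,0,-0.225],0,1],
    [[-0.005,0,-0.225],0,1],
    [[-0.005,0,-0.225],0,1],
    [[-0.005,0,-0.225],0,1],
  ],
)

```text
clock: 11.1
position: [548.5, 120.1, 234.7]
ee_rot: [-0.631, 0.776, -0.004, 0.002]
contact_force: [-0.5, -0.4, 5.7]
gripper_width: 16.4
```

Run:
```python
from h import *
p=snap('wrist','w6.png'); s=arm.read_state(); print(s)
```

```text
{'clock': 11.15, 'joints': array([ 0.50591821,  0.4576078 , -0.36688931,  0.01153428, -0.74074584,
       -0.71963287]), 'joint_vel': array([-0.00044448, -0.00148004,  0.00028177, -0.00115084,  0.00118   ,
        0.0008284 ]), 'joint_efforts': array([  0.26624872, -34.52490449,  12.4385047 ,   2.73603648,
         0.22244796,   0.27337731]), 'position': array([548.50342467, 120.09859462, 234.64731568]), 'ee_rot': array([-0.63094966,  0.77580899, -0.00432258,  0.00206485]), 'contact_force': array([-0.51402675, -0.37534924,  6.25436727]), 'wrist_torque': array([-0.00094325,  0.2668319 , -0.28583601]), 'gripper_width': 16.905646950442343}
```

View pics/w6.png

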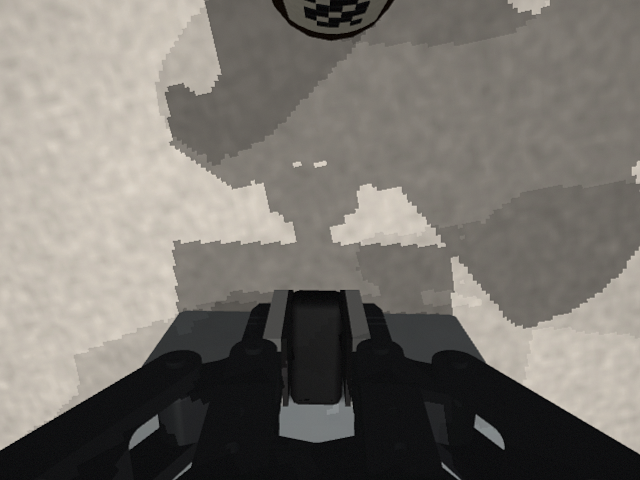

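Call:
play_rows(
  moves=[
    [[0,0.002,0.045],0,1],
    [[0.002,0.008,0.089],0,1],
    [[0.004,0.017,0.133],0,1],
    [[0.006,0.03,0.176],0,1],
    [[0.01,0.047,0.218],0,1],
    [[0.014,0.068,0.258],0,1],
    [[0.019,0.091,0.296],0,1],
    [[0.025,0.118,0.331],0,1],
    [[0.031,0.148,0.364],0,1],
    [[0.031,0.148,0.364],0,1],
    [[0.031,0.148,0.364],0,1],
  ],
)

```text
clock: 12.52
position: [558.2, 165.7, 343.4]
ee_rot: [-0.631, 0.776, -0.004, 0.004]
contact_force: [4.4, 4.8, -9.3]
gripper_width: 16.6
```

Run:
```python
from h import *
s=arm.read_state(); print(s['position'],s['contact_force'],s['wrist_torque'],s['gripper_width'])
p=snap('wrist','w7.png')
p=snap('scene','sc7.png')
im=p['pixels'][150:290,270:440,::-1]
cv2.imwrite('pics/scz7.png',cv2.resize(im,None,fx=4,fy=4,interpolation=cv2.INTER_CUBIC))
p=snap('top','top7.png')
```

```text
[558.15383572 165.7136862  343.35534095] [ 4.37772224  4.83095064 -9.33812974] [ 1.1749197  -1.41488793 -0.03860835] 16.55829881000955
```

View pics/scz7.png

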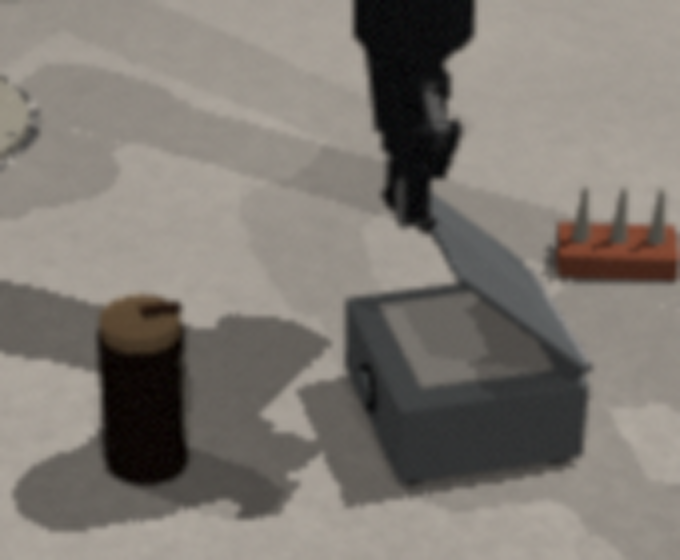

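View pics/w7.png

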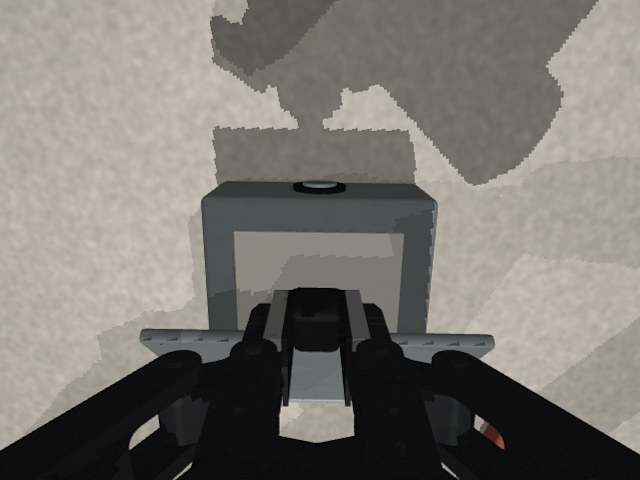

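View pics/top7.png

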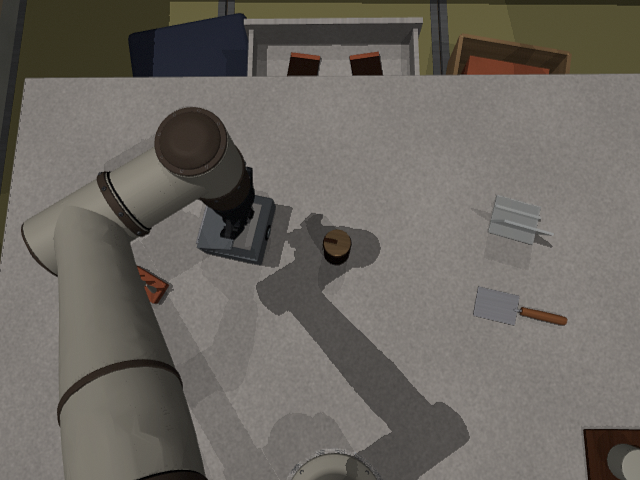

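Run:
```python
from h import *
H=np.array([579.6,271.5,73]);u=np.array([-.2045,-.979,0]);w=np.array([.979,-.2045,0])
ps=arm.get_image('scene');pw=arm.get_image('wrist')
def pt(th,r,y,n):
    t=np.radians(th); return H+u*(r*np.cos(t))+np.array([0,0,r*np.sin(t)])+w*y+n*(-u*np.sin(t)+np.array([0,0,np.cos(t)]))
for name,p,(x0,y0,x1,y1),k in [('sc',ps,(350,180,430,260),9),('w',pw,(120,170,520,470),2)]:
    im=cv2.resize(np.ascontiguousarray(p['pixels'][y0:y1,x0:x1,::-1]),None,fx=k,fy=k,interpolation=cv2.INTER_CUBIC)
    cv2.imwrite(f'pics/{name}raw8.png',im)
    for th,c in [(40,(255,0,0)),(45,(0,255,0)),(50,(0,0,255))]:
        q=[pt(th,130,-70,-3),pt(th,130,70,-3),pt(th,4,70,-3),pt(th,4,-70,-3)]
        print(name,th,np.round([proj(p,a) for a in q],1).tolist())
        pts=np.array([[(a+.5-o)*k for a,o in zip(proj(p,X),(x0,y0))] for X in q],int)
        cv2.polylines(im,[pts],True,c,1)
    cv2.imwrite(f'pics/{name}fit8.png',im)
```

```text
sc 40 [[364.7, 194.8], [380.5, 222.0], [414.7, 243.1], [397.1, 215.4]]
sc 45 [[367.4, 191.7], [383.5, 218.8], [414.7, 242.9], [397.1, 215.3]]
sc 50 [[370.4, 188.7], [386.8, 215.6], [414.8, 242.8], [397.1, 215.1]]
w 40 [[493.6, 309.7], [147.1, 307.7], [211.8, 387.8], [427.7, 389.4]]
w 45 [[499.9, 337.0], [140.7, 334.8], [211.6, 388.2], [427.9, 389.9]]
w 50 [[505.6, 367.1], [134.8, 364.5], [211.5, 388.8], [428.0, 390.4]]
```

View pics/scraw8.png

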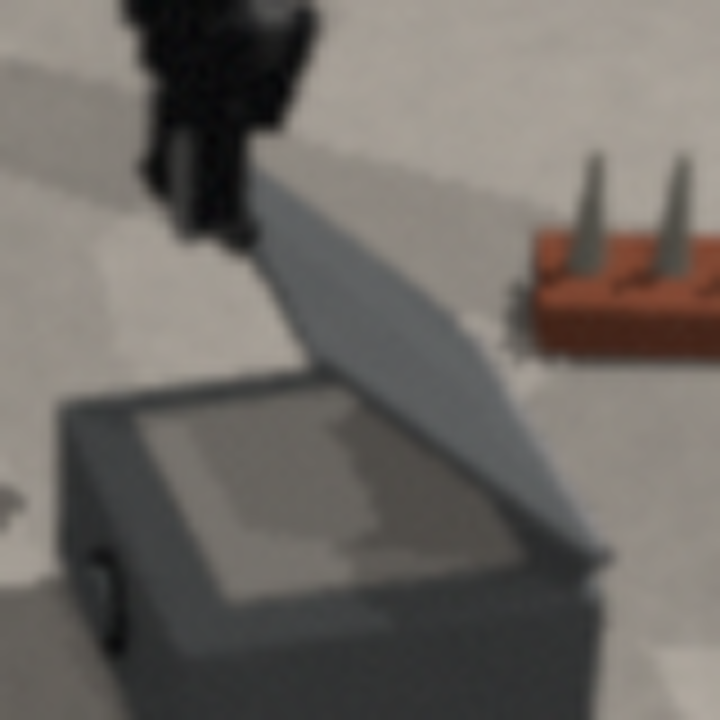

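View pics/scfit8.png

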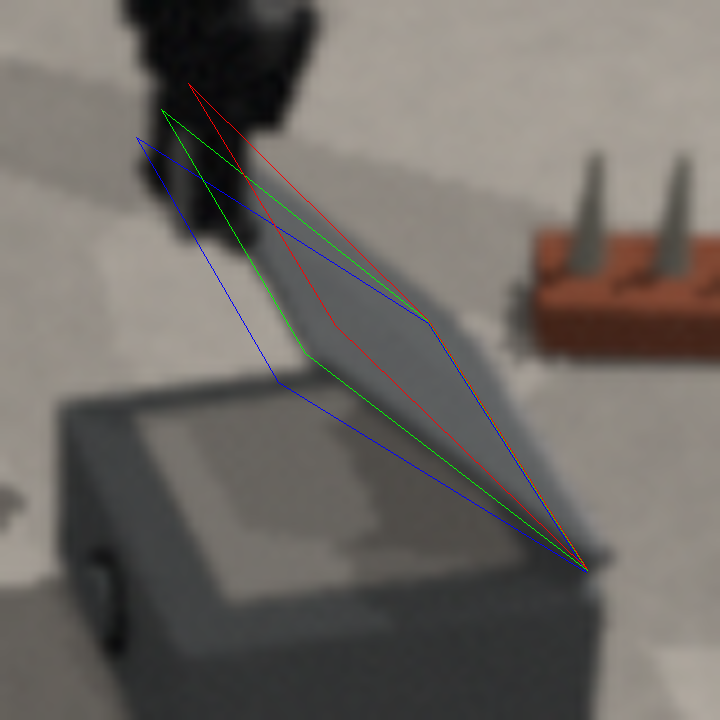

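View pics/wfit8.png

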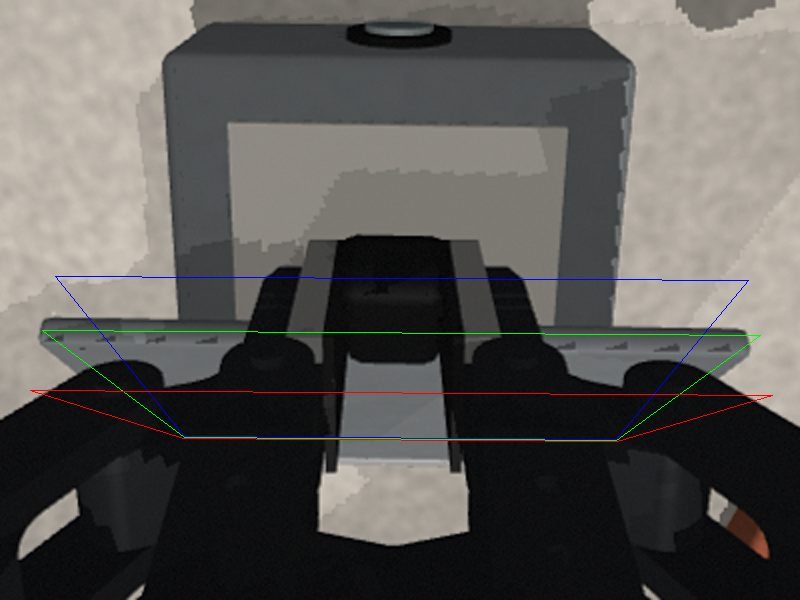

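Run:
```python
from h import *
s=arm.read_state(); print(s['clock'],s['position'],s['contact_force'],s['gripper_width'],abs(s['joint_vel']).max())
p=snap('top','top9.png'); print(woodfit(p)[:2] , arm.look_for('jar',p)[:1])
print(arm.job_done())
```

```text
12.775 [558.14657539 165.65181033 343.33804707] [ 5.69482746  4.73600874 -8.31506405] 16.665841109059457 0.0022382247010052717
(array([ 895.89763938, -326.05574354]), np.float64(41.7670813890856)) [{'centre': [510.5, -7.7, 120.5], 'conf': 0.79}]
the job is handed in; nothing more can be done
None
```

I turned the jar on the spot with the lid still shut, let it go, then lifted the reader's lid by its tab. I handed the job in at about 12.8 s with the fingers still holding the lid near 45 degrees.

- **Jar:** It turned about 54.5 degrees. The rib then pointed at 77.7 degrees, against 76.0 to the eye and 78.2 for square to the reader's front, so it is within about 2 degrees of both. The jar's centre moved no more than about 2 mm, which is the measuring error. The last top picture before the final one showed it standing with the rib towards the reader.
- **Lid:** The arm's motion gives 44.7 to 45.7 degrees, and matching the lid's outline in two camera views gives about 44.3 degrees. I left that difference uncorrected because it is within the measuring error. The grip was steady at 16.7 mm opening with the arm still, and the force on the tool was about 11 N.
- **Other objects:** I went nowhere near the spatula, cone holder or tile stand, and the top and scene pictures show them where they were.
- **Failed check:** My colour fit of the jar's lid in the final top picture locked onto something else, at (896, -326). The trained network still found the jar in place, at (510, -8).

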